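# Hang the rinsed vial basket on the drip stand

### The arm

A 6-joint arm with a two-finger parallel gripper is mounted at the origin on a cart in front of the work surface, level with it; the furniture and walls round the work are solid. World frame = base frame: x ahead of the robot, y to its left, z up, the work surface at z = 0. Lengths are in mm, angles in rad, forces in N, time in s.
With the tool pointing down it reaches from about 300 to 825 mm from the base axis. Payload 5.4 kg.
Tool frame: the origin (TCP) lies at the centre of the arm's flange, where the gripper is bolted on; the fingertips stand 190 mm ahead of it and the grasp point (between the pads) lies 171 mm ahead of it; z points along the fingers, y is the line along which they close (so a half turn about z gives the same grasp; the last joint's range is limited). The gripper opens to 92 mm and grips with 3 to 60 N. Pads are 20 mm wide; open, the fingers measure 128 mm over their backs; the gripper's body (75 mm by 189 mm) begins 69 mm behind the grasp point.
Start: joints at [-1.434, 0.158, 1.597, -0, 1.386, -0.21], TCP at [195.413, -540.76, 404.701] pointing down, gripper open.
Joint ranges: [-2.91, 2.91], [-0.94, 2.29], [0.18, 2.7], [-1.29, 4.43], [0.17, 2.64], [-3, 3]. Speed limits (rad/s): [2.57, 2.57, 3.14, 3.14, 3.14, 3.14].

### API

Orientations are given as a unit quaternion [w, x, y, z].
In Python, from workcell import ctrl, get_image gives the robot as it stands.
- The arm moves only by the tool jog_arm, never from a script. Its argument "motion" is one flat list of numbers, 5 for each row, row after row: the finger opening in cm, from 0 to 9.19, then the shift along the tool's x, y, z in cm, then the turn about the tool's z in degrees. A call has 1 to 20 rows; each row shifts and turns the commanded pose from where the row before left it, along the tool's axes as they then stand; what a row does not reach is not made up. A row lasts 1/12 s, in which the tool goes at most 41.7 mm and 7.16 degrees, less where a joint would pass 70% of its speed; a pose out of reach is approached as far as the arm can. A call with a gripper value outside its range is refused whole. The fingers move at their own pace and stop on an object; "squeeze" is the grip in N (left out, the last holds). Time passes only in rows, so rows that do not move let the fingers close. It gives the time, the measured TCP pose, the force, the opening and the grip force at its end, in the units of the state.
- ctrl.get_obs(): the state, without advancing time (a new reading comes with each control period).
- get_image(name): name is "side" or "top"; returns a dict with "image" (400x640x3 uint8, red, green, blue), "depth" (400x640 float32, mm along the optical axis (not along the pixel's ray), 0 where there is no reading), "fovy" (degrees; the focal length in pixels is half the picture's height over the tangent of half this angle, whatever the lens; pixels are square), "cx", "cy" (the principal point, pixels), "extrinsics" (4x4, takes a point from camera to world coordinates). Camera axes: x right, y down, z forward; pixel columns grow to the right and rows downward; lengths in mm; the calibration is good to about 2 mm. A picture is of the moment at which its call begins.
- ctrl.job_done(): hands the job in; it is judged then, once.
The state is a dict: "t": time; "joint_positions": joint angles; "qd": joint speeds; "effort": joint torques, N m; "ee_pos": TCP position; "tool_rot": TCP orientation; "force": force on the tool from outside, world axes, zero at the start; "torque": the same for the moment, N m; "width": opening from 0.0 (shut) to 1.0 (fully open); "grip_force": force on a finger pad.
Only numpy, scipy, OpenCV 4.12 (cv2) and the standard library are available. Lean on these libraries where they do the work, as an engineer would, in place of code of your own. Each camera call takes 0.05 s, during which the arm holds its last target. There are 200 camera calls.

### The job

The washed vials in the round wire basket have to drip dry. Swing the basket's wire handle up from where it lies until it stands upright, with the basket still standing on the bench, then hang the basket by that handle on both prongs of the drip stand's hook, so that it hangs level and free above the drip tray. Do not tip the vials out, and leave the other things on the bench where they are.

Things in the scene. Friction and masses are not known exactly. Their poses are not given: they have to be found in the camera images.
- basket_centre (a point): centre of a round wire basket holding four small capped vials (fixed in it): half-way up, 39 mm over its underside. 92 mm across, 78 mm high, about 0.45 kg with handle. z is up through the mouth; y runs along the handle's pivot axis, which lies 31 mm above this point; at the start the handle lies to the basket's -x side.
- bail (a joint): angle (rad) of the basket's swing handle: 0 = lying level, out to the basket's -x side (as it lies at the start); 1.57 = upright over the middle; 3.14 = level on the other side. The pivots are slightly stiff (0.01 N m): left within 20 degrees of upright it stays, further over it falls back down.
- bail_grip (a point): middle of the handle's top bar, 105 mm from the pivot axis and parallel to it (y runs along the bar). Bar: 6 mm wire, 92 mm straight, with a blue grip sleeve 14 mm thick and 44 mm long at its middle. The loop's two legs are 108 mm apart, outside the basket. Lying, the bar is 59 mm out from the basket's wall, with nothing close below it.
- hook_seat (a point): on the drip stand: where the middle of the handle's bar comes to rest, 213 mm over the bench, in a V-shaped notch 14 mm deep in each of two prongs. z up; y across the prongs, which lie at y = +34 and -34 mm; the hook is open to -x. The prong tips (black balls) stand at x = -23 mm and reach 26 mm above this point; behind the notch the prongs run level to x = +90 mm, 14 mm above this point.
- beaker: bystander: small clear beaker, 74 mm wide, 90 mm high; origin at the centre of its underside
- tip_box: bystander: pink pipette tip box with clear lid, 96 x 126 x 62 mm; origin at the centre of its underside
- timer: bystander: white countdown timer 38 x 72 x 62 mm; origin at the centre of its underside
- marker: bystander: blue marker pen lying, 138 mm long; origin at the centre of its underside
- basket: the basket itself; origin at the centre of its underside, axes as for the basket's centre
- drip_stand: drip stand of bright steel, fixed; origin on the bench straight below the hook's seat, axes as there. Tray 146 (x) by 150 mm, rim 16 mm high, centred here. Two uprights at x = +98 mm carry the two-pronged hook of 8 mm rod. Clear gap between the prongs 60 mm: the handle's sleeve fits between them, its bare wire lies on the prongs. Nothing is higher than the tips.

How it is judged:
By the outcome, as a careful person would: the job done as asked, in the order asked, and still so for the second after the job is handed in, with the robot touching nothing.
It also fails if it takes over 54 s, if anything falls off the work surface, if the arm or the gripper's body presses on something with over 40 N, if the wrist force passes 120 N, or if a joint passes its speed limit or range.

## Working session

There is one attempt and no reset: what is moved stays moved. The work goes in short steps, Python scripts to look and compute and a tool call to move; the robot and the scene stay as the last step left them, time stands still between calls to the robot, and variables do not carry over. Pictures are saved under pics/ and viewed, at most 10 in all, crops included, and the job is handed in when it is done.

Besides the shell and the picture viewer there is one more tool, called after "Call:" as a command line: name --argument value ..., lists and objects as JSON in quotes. jog_arm: Moves the arm, as the interface text tells. Its arguments: {"type":"object","properties":{"motion":{"type":"array"},"squeeze":{"type":"number"}},"required":["motion"]}

```bash
mkdir -p pics; ls; cat > h.py <<'E'
import numpy as np, cv2
from workcell import ctrl, get_image
def snap(n,f):
    d=get_image(n); cv2.imwrite('pics/'+f+'.png',d['image'][:,:,::-1]); np.savez('pics/'+f+'.npz',**d); return d
def load(f): return dict(np.load('pics/'+f+'.npz'))
def P(d,u,v,z=None,r=1):
    f=200/np.tan(np.radians(float(d['fovy']))/2)
    E=d['extrinsics']
    ray=np.array([(u-d['cx'])/f,(v-d['cy'])/f,1.])
    if z is None:
        w=d['depth'][v-r:v+r+1,u-r:u+r+1]; w=w[w>0]; s=np.median(w)
    else: s=(z-E[2,3])/(E[:3,:3]@ray)[2]
    return E[:3,:3]@(ray*s)+E[:3,3]
def proj(d,p):
    f=200/np.tan(np.radians(float(d['fovy']))/2)
    E=d['extrinsics']; c=E[:3,:3].T@(np.array(p)-E[:3,3])
    return np.array([c[0]/c[2]*f+d['cx'],c[1]/c[2]*f+d['cy']])
E
python3 - <<'E'
from h import *
for n in('top','side'):
    d=snap(n,n+'0'); print(n,d['fovy'],d['cx'],d['cy'],d['extrinsics'].round(3).tolist())
print(ctrl.get_obs())
E
```

```text
pics
top 43.336842315218064 314.7368348716905 199.97043514567486 [[-0.011, -0.988, 0.151, 139.331], [-1.0, 0.013, 0.012, -20.331], [-0.014, -0.151, -0.988, 1754.323], [0.0, 0.0, 0.0, 1.0]]
side 43.705193239114585 315.99428261558495 197.05607895418916 [[-0.338, -0.479, 0.81, -1013.108], [-0.941, 0.166, -0.295, 491.134], [0.007, -0.862, -0.507, 1007.486], [0.0, 0.0, 0.0, 1.0]]
{'t': 0.1, 'joint_positions': array([-1.43414924e+00,  1.58997692e-01,  1.59810142e+00,  2.18971617e-05,
        1.38621360e+00, -2.10131905e-01]), 'qd': array([ 0.00010331, -0.00032814, -0.00423427, -0.00172963,  0.00018257,
        0.00123115]), 'effort': array([ 2.23165034e-04, -3.86504853e+01, -3.22959387e+01,  7.04435678e-02,
        3.39576567e-02, -3.52631776e-05]), 'ee_pos': array([ 195.35617977, -540.53064273,  403.81300172]), 'tool_rot': array([-8.59050858e-04,  9.85005648e-01,  1.72519954e-01,  4.23459420e-05]), 'force': array([-0.03828045,  0.4064259 , -0.12315953]), 'torque': array([ 0.03959315, -0.05823905, -0.01272578]), 'grip_force': 0.0, 'width': 1.0022940849896735}
```

View pics/top0.png

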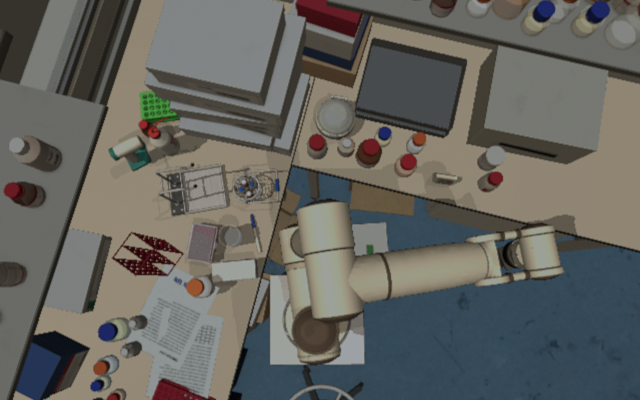

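View pics/side0.png

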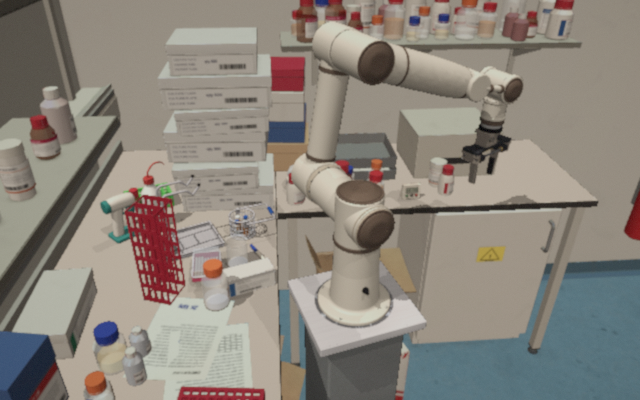

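Top view: the basket is at about (253,186) with its handle to the right (blue sleeve near 277,184), and the drip stand is at about (200,188). The side view shows the basket near (245,222). I'll enlarge both.

```bash
python3 - <<'E'
from h import *
a=load('top0')['image'][150:270,150:300,::-1]; b=load('side0')['image'][170:290,160:310,::-1]
r=lambda i:cv2.resize(i,None,fx=5.3,fy=5,interpolation=cv2.INTER_CUBIC)
cv2.imwrite('pics/topc.png',cv2.resize(a,(750,600),interpolation=cv2.INTER_CUBIC)); cv2.imwrite('pics/sidec.png',cv2.resize(b,(750,600),interpolation=cv2.INTER_CUBIC))
E
```

```text
(no output)
```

View pics/topc.png

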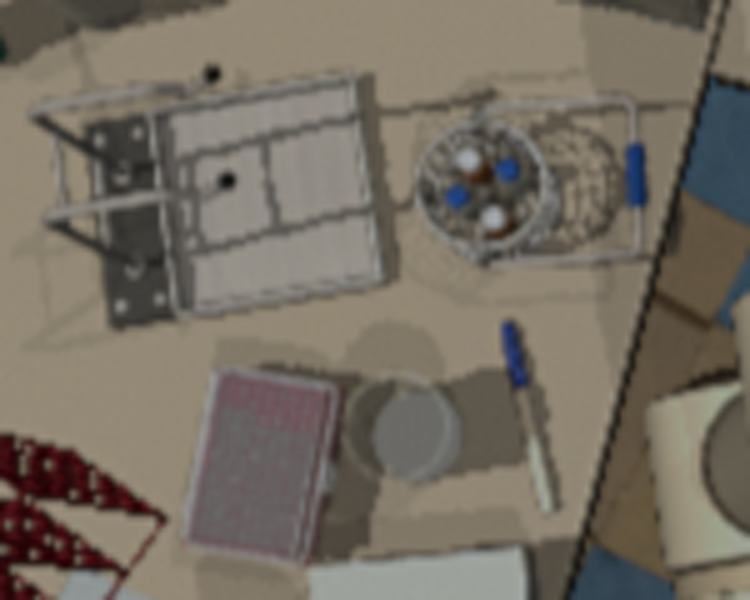

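View pics/sidec.png

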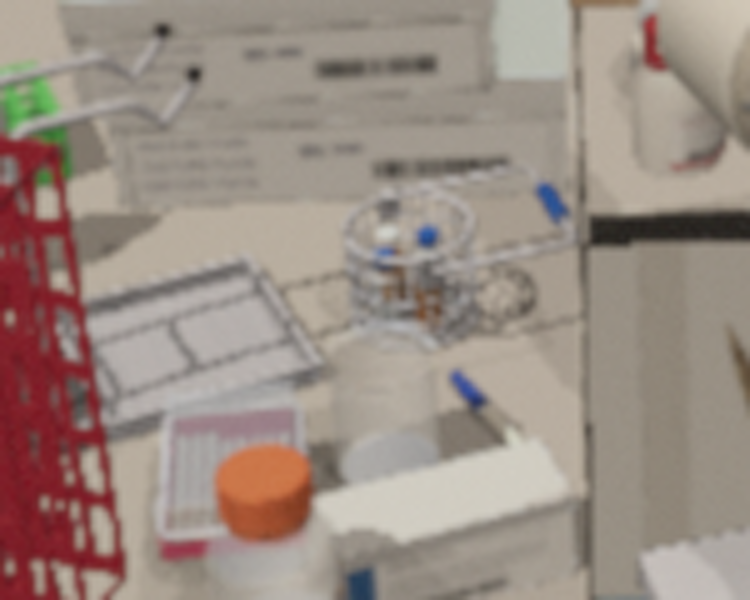

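Enlarged top crop (5x): the sleeve's centre is at (636,175), which is full-image (277,185). The prong balls are at (211,74) and (227,181). Enlarged side crop (5x): the sleeve is at (553,202) and the balls at (163,31) and (194,75). Next I'll compute positions.

```bash
python3 - <<'E'
from h import *
np.set_printoptions(precision=1,suppress=True)
t=load('top0'); s=load('side0')
T=lambda c:((c[0]+.5)/5-.5+150,(c[1]+.5)/5-.5+150)
S=lambda c:((c[0]+.5)/5-.5+160,(c[1]+.5)/5-.5+170)
def tri(a,b):
    A=[];B=[]
    for d,(u,v) in((t,a),(s,b)):
        o=d['extrinsics'][:3,3]; r=P(d,u,v,0)-o; r/=np.linalg.norm(r); M=np.eye(3)-np.outer(r,r); A.append(M);B.append(M@o)
    return np.linalg.lstsq(np.vstack(A),np.hstack(B),rcond=None)[0]
print('sleeve z70',P(t,*T((636,175)),70), 'tri',tri(T((636,175)),S((553,202))))
print('sleeve ends',P(t,*T((636,146)),70),P(t,*T((637,205)),70))
print('bar corners',P(t,*T((630,98)),70),P(t,*T((640,252)),70))
print('pivots',P(t,*T((482,107)),70),P(t,*T((485,262)),70))
print('balls',P(t,*T((211,74)),235),P(t,*T((227,181)),235),tri(T((211,74)),S((163,31))),tri(T((227,181)),S((194,75))))
print('tray corners',[P(t,*T(c),16) for c in((357,75),(384,282),(182,315),(150,112))])
print('rim',[P(t,*T(c),78) for c in((484,118),(417,188),(552,188),(484,258))])
# blue mask sleeve
for d,n in((t,'t'),(s,'s')):
    h=cv2.cvtColor(d['image'],cv2.COLOR_RGB2HSV); m=cv2.inRange(h,(100,110,60),(130,255,255))
    k,l,st,c=cv2.connectedComponentsWithStats(m)
    for i in range(1,k):
        if st[i,4]>8 and 180<c[i][0]<320 and 150<c[i][1]<260: print(n,st[i],c[i])
# surroundings: max height map around
d=t; v,u=np.mgrid[0:400,0:640]; f=200/np.tan(np.radians(float(d['fovy']))/2)
D=d['depth']; c=np.stack([(u-d['cx'])/f*D,(v-d['cy'])/f*D,D],-1)@d['extrinsics'][:3,:3].T+d['extrinsics'][:3,3]
for y0 in range(0,600,50):
    print(y0,[int(c[(D>0)&(abs(c[...,0]-x)<25)&(abs(c[...,1]-y0)<25)][:,2].max(initial=-999)) for x in range(200,800,50)])
E
```

```text
sleeve z70 [451.4 129.3  70. ] tri [451.4 129.7  70.5]
sleeve ends [471.5 129.3  70. ] [430.6 128.6  70. ]
bar corners [505.  133.4  70. ] [398.3 126.6  70. ]
pivots [500.1 234.8  70. ] [392.9 231.8  70. ]
balls [488.1 378.2 235. ] [420.6 366.6 235. ] [488.7 378.9 232.2] [421.2 367.8 232.3]
tray corners [array([536.1, 331.9,  16. ]), array([387.8, 310.5,  16. ]), array([366.4, 451.6,  16. ]), array([511.5, 478.3,  16. ])]
rim [array([490.8, 232.2,  78. ]), array([443. , 277.2,  78. ]), array([441.7, 185.5,  78. ]), array([394.4, 231.3,  78. ])]
t [275 179   4  12  37] [276.9 184.6]
t [249 182   5   4  16] [251.  183.5]
t [239 187   5   5  14] [240.9 188.9]
t [251 215   4  12  26] [252.3 220.8]
s [268 207   5   6  17] [269.8 209.6]
s [251 245   5   6  11] [253.  247.6]
0 [739, 740, 739, -999, -999, -999, 8, 129, 132, 85, 94, 494]
50 [691, 709, 711, -999, -999, -999, 0, 15, 529, 531, 529, 633]
100 [349, 360, 350, -999, 79, 79, 11, 629, 632, 631, 634, 633]
150 [2, 10, 12, 16, 80, 86, 81, 630, 633, 632, 632, 634]
200 [70, 19, 23, 20, 84, 85, 85, 526, 633, 634, 632, 633]
250 [71, 94, 96, 21, 91, 87, 86, 207, 633, 632, 634, 633]
300 [71, 98, 98, 13, 28, 81, 12, 10, 632, 633, 632, 633]
350 [72, 74, 73, 11, 243, 240, 239, 30, 628, 633, 632, 632]
400 [71, 71, 74, 42, 230, 15, 243, 27, 522, 633, 630, -999]
450 [312, 312, 49, 27, 232, 235, 231, 13, 202, 528, 290, -999]
500 [316, 314, 12, 20, 225, 231, 232, 137, 234, 239, 64, 64]
550 [317, 316, 281, 12, 18, 14, 10, 124, 198, 137, 90, 67]
```

Call:
jog_arm --motion '[9,0,0,-1,5.7,9,0,0,-1,5.7,9,0,0,-1,5.7,9,1.5,-3.4,0,0,9,1.5,-3.4,0,0,9,1.5,-3.4,0,0,9,1.5,-3.4,0,0,9,1.5,-3.4,0,0,9,1.5,-3.4,0,0,9,1.5,-3.4,0,0,9,1.5,-3.4,0,0,9,1.5,-3.4,0,0,9,1.5,-3.4,0,0,9,1.5,-3.4,0,0,9,1.5,-3.4,0,0,9,1.5,-3.4,0,0,9,1.5,-3.4,0,0,9,1.5,-3.4,0,0,9,1.5,-3.4,0,0,9,0,0,0,0]' --squeeze 5

```text
t: 1.77
ee_pos: [409.4, 19.3, 434.4]
tool_rot: [-0.001, 1.0, 0.028, 0.0]
force: [1.0, 0.2, -0.6]
width: 0.978
grip_force: 0.0
```

```bash
cat > go.py <<'E'
import sys; from h import *
from scipy.spatial.transform import Rotation as R
def state(goal=None):
    o=ctrl.get_obs(); q=np.array(o['tool_rot']); M=R.from_quat(q,scalar_first=True).as_matrix()
    g=o['ee_pos']+171*M[:,2]
    print('t',o['t'],'grasp',g.round(1),'yaw',round(np.degrees(np.arctan2(M[1,0],M[0,0])),2),'F',o['force'].round(1),'w',round(o['width']*91.9,1),'gf',round(o['grip_force'],1),'j',o['joint_positions'].round(2))
    if goal is not None: print('tool shift mm',(M.T@(np.array(goal)-g)).round(1))
if __name__=='__main__': state([float(a) for a in sys.argv[1:4]] if len(sys.argv)>3 else None)
E
python3 go.py 451.2 129.4 70
```

```text
t 1.7667 grasp [409.4  19.8 263.4] yaw 3.22 F [ 1.   0.2 -0.6] w 89.9 gf 0.0 j [-0.25 -0.32  1.99  0.    1.47  1.26]
tool shift mm [  47.9 -106.6  193.7]
```

Call:
jog_arm --motion '[5,1,-2.1,0,0,5,1,-2.1,0,0,5,1,-2.1,0,0,5,1,-2.2,0,0,5,0.8,-2.2,0,0,5,0,0,2,0,5,0,0,2,0,5,0,0,2,0,5,0,0,2,0,5,0,0,2,0,5,0,0,2,0,5,0,0,0,0,5,0,0,0,0,5,0,0,0,0]'

```text
t: 2.93
ee_pos: [452.0, 123.1, 315.8]
tool_rot: [0.0, 1.0, 0.024, 0.001]
force: [0.4, -0.1, -0.1]
width: 0.545
grip_force: 0.0
```

```bash
python3 go.py 451.2 129.4 70; python3 - <<'E'
from h import *
t=snap('top','top1'); s=snap('side','side1')
print(proj(s,(451.2,129.4,70)))
a=t['image'][140:240,180:305,::-1]; b=s['image'][150:250,200:325,::-1]
cv2.imwrite('pics/c1.png',np.vstack([cv2.resize(a,(375,300),interpolation=2),cv2.resize(b,(375,300),interpolation=2)]))
E
```

```text
t 2.9333 grasp [452.3 123.1 144.8] yaw 2.75 F [ 0.4 -0.1 -0.1] w 50.1 gf 0.0 j [ 0.01 -0.03  1.98 -0.    1.19  1.53]
tool shift mm [-0.9 -6.3 74.8]
[270.412864  210.1526379]
```

View pics/c1.png

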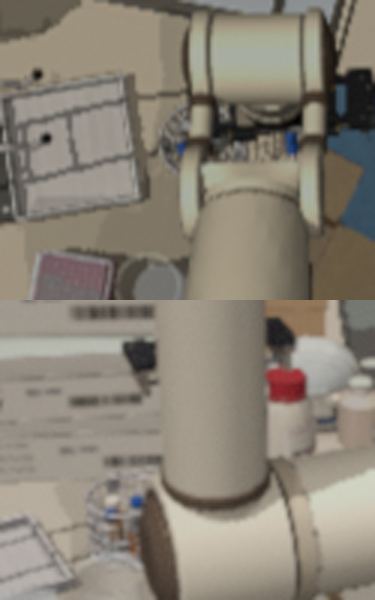

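The arm hides the bar in both views: the top crop shows the wrist over the handle, and the side crop shows the elbow in front of it. Commanded values match the state, so I'll go down by measurement.

Call:
jog_arm --motion '[5,-0.1,-0.6,1.5,0,5,0,0,1.5,0,5,0,0,1.5,0,5,0,0,1.5,0,5,0,0,1.5,0,5,0,0,0,0,5,0,0,0,0]'

```text
t: 3.62
ee_pos: [450.5, 129.3, 240.2]
tool_rot: [0.0, 1.0, 0.024, -0.0]
force: [-0.3, -0.6, 0.8]
width: 0.542
grip_force: 0.0
```

```bash
python3 go.py 451.2 129.4 70; python3 - <<'E'
from h import *
d=load('top1'); v,u=np.mgrid[0:400,0:640]; f=200/np.tan(np.radians(float(d['fovy']))/2)
D=d['depth']; c=np.stack([(u-d['cx'])/f*D,(v-d['cy'])/f*D,D],-1)@d['extrinsics'][:3,:3].T+d['extrinsics'][:3,3]
m=(D>0)&(abs(c[...,1]-125)<60)&(c[...,2]>250)
h=c[m]; h=h[(h[:,0]>440)]
for z in range(250,700,40):
    k=h[abs(h[:,2]-z)<20]; print(z,np.sort(k[:,0])[::max(1,len(k)//8)].round(0) if len(k) else '')
E
```

```text
t 3.6167 grasp [450.5 129.3  69.2] yaw 2.77 F [-0.3 -0.6  0.8] w 49.8 gf 0.0 j [ 0.02  0.09  2.03 -0.    1.03  1.54]
tool shift mm [ 0.7 -0.  -0.8]
250 [444. 475. 576. 579. 581. 583. 587. 682. 711.]
290 [576. 577. 577. 580.]
330 [559. 561. 563. 565. 567. 569. 571. 573. 575.]
370 [556. 561. 563. 564. 567. 569. 571. 573.]
410 [551. 558. 561. 564. 567. 570. 572. 574. 615.]
450 [483. 552. 555. 559. 563. 568. 572. 581. 618.]
490 [440. 446. 452. 460. 466. 474. 483. 561.]
530 [549. 569. 578. 594. 618. 645. 677. 718.]
570 [571. 577. 582. 587. 624. 666. 707. 748. 794.]
610 [570. 605. 639. 670. 699. 727. 753. 778.]
650 [573. 601. 635. 665. 696. 725. 758. 777. 797.]
690
```

Call:
jog_arm --motion '[0.8,0,0,0,0,0.8,0,0,0,0,0.8,0,0,0,0,0.8,0,0,0,0,0.8,0,0,0,0,0.8,0,0,0,0,0.8,0,0,0,0,0.8,0,0,0,0]' --squeeze 5

```text
t: 4.28
ee_pos: [450.5, 129.3, 240.0]
tool_rot: [0.0, 1.0, 0.024, 0.0]
force: [-0.2, -0.9, 2.1]
width: 0.151
grip_force: 5.0
```

```bash
python3 go.py 451.2 129.4 70
```

```text
t 4.2833 grasp [450.6 129.2  69. ] yaw 2.77 F [-0.2 -0.9  2.1] w 13.9 gf 5.0 j [ 0.02  0.09  2.03 -0.    1.02  1.54]
tool shift mm [ 0.6 -0.1 -1. ]
```

Call:
jog_arm --motion '[0.8,0,-0.06,-1.1,0,0.8,0,-0.17,-1.09,0,0.8,0,-0.28,-1.06,0,0.8,0,-0.39,-1.03,0,0.8,0,-0.5,-0.98,0,0.8,0,-0.6,-0.92,0,0.8,0,-0.69,-0.85,0,0.8,0,-0.78,-0.78,0,0.8,0,0,0,0,0.8,0,0,0,0]'

```text
t: 5.12
ee_pos: [449.0, 164.4, 318.7]
tool_rot: [0.0, 1.0, 0.025, 0.001]
force: [0.7, -4.0, 3.7]
width: 0.145
grip_force: 5.0
```

```bash
python3 go.py 446.3 233.8 175; python3 - <<'E'
from h import *
t=snap('top','top2'); s=snap('side','side2')
a=t['image'][140:240,180:305,::-1]; b=s['image'][150:250,200:325,::-1]
cv2.imwrite('pics/c2.png',np.hstack([cv2.resize(a,(375,300),interpolation=2),cv2.resize(b,(375,300),interpolation=2)]))
E
```

```text
t 5.1167 grasp [449.4 164.4 147.7] yaw 2.84 F [ 0.7 -4.   3.7] w 13.4 gf 5.0 j [ 0.1  -0.01  1.95 -0.    1.2   1.62]
tool shift mm [  0.4 -69.5 -27.4]
```

View pics/c2.png

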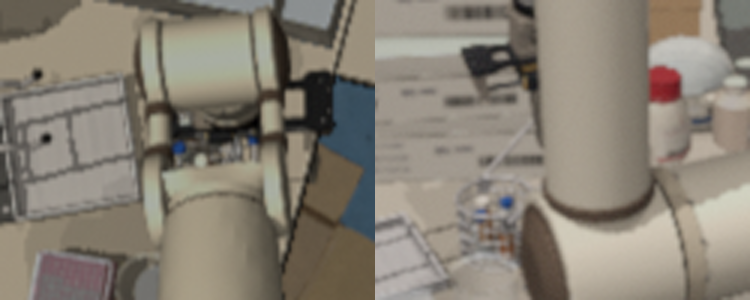

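The crop shows the basket still standing upright (side, rim around (490,190)) and the leg rising at roughly 45°. I'll finish the arc with a slight lift.

Call:
jog_arm --motion '[0.8,0,0,-0.1,0,0.8,0,-0.85,-0.69,0,0.8,0,-0.92,-0.6,0,0.8,0,-0.98,-0.5,0,0.8,0,-1.03,-0.39,0,0.8,0,-1.06,-0.28,0,0.8,0,-1.09,-0.17,0,0.8,0,-1.1,-0.06,0,0.8,0,0,0,0,0.8,0,0,0,0]'

```text
t: 6.05
ee_pos: [445.1, 235.1, 345.8]
tool_rot: [-0.0, 1.0, 0.025, 0.0]
force: [-1.2, -0.3, 4.9]
width: 0.152
grip_force: 5.0
```

```bash
python3 go.py 446.3 233.8 175; python3 - <<'E'
from h import *
t=snap('top','top3'); s=snap('side','side3')
a=t['image'][140:240,180:305,::-1]; b=s['image'][150:250,200:325,::-1]
cv2.imwrite('pics/c3.png',np.hstack([cv2.resize(a,(400,320),interpolation=2),cv2.resize(b,(400,320),interpolation=2)]))
E
```

```text
t 6.05 grasp [445.1 235.2 174.8] yaw 2.86 F [-1.2 -0.3  4.9] w 13.9 gf 5.0 j [0.25 0.03 1.86 0.   1.26 1.77]
tool shift mm [ 1.1  1.4 -0.2]
```

View pics/c3.png

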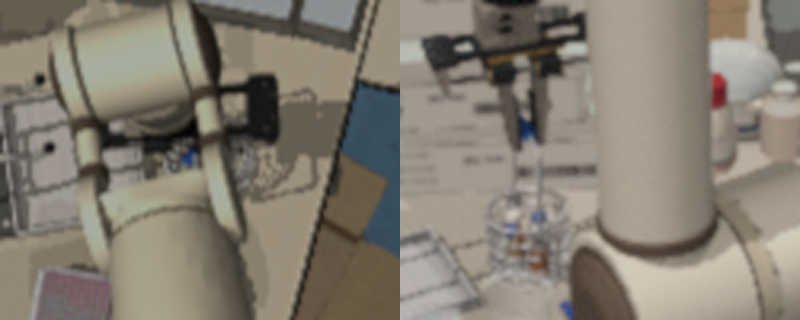

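The side crop shows the handle upright in the fingers (sleeve about (526,130)) and the basket standing squarely on the bench. I'll firm up the grip, lift, and turn to the stand's yaw.

Call:
jog_arm --motion '[0.8,0,0,0,0,0.8,0,0,0,0,0.8,0,0,0,0,0.8,0,0,-0.3,0,0.8,0,0,-0.6,0,0.8,0,0,-0.8,0,0.8,0,0,-0.8,0,0.8,0,0,-0.8,0,0.8,0,0,-0.8,0,0.8,0,0,-0.8,0,0.8,0,0,-0.8,0,0.8,0,0,-0.8,0,0.8,0,0,-0.8,0,0.8,0,0,-0.8,-2,0.8,0,0,-0.6,-2,0.8,0,0,-0.3,-2,0.8,0,0,0,-0.4,0.8,0,0,0,0,0.8,0,0,0,0]' --squeeze 30

```text
t: 7.73
ee_pos: [445.2, 234.2, 435.5]
tool_rot: [0.0, 0.997, 0.08, -0.0]
force: [-0.3, 0.8, -5.2]
width: 0.14
grip_force: 30.0
```

```bash
python3 go.py 450.8 395.2 265; python3 - <<'E'
from h import *
print(proj(load('side3'),(445.1,235.2,174.8)))
t=snap('top','top4'); s=snap('side','side4')
for n in('side3','side4'):
    d=load(n); h=cv2.cvtColor(d['image'],cv2.COLOR_RGB2HSV); m=cv2.inRange(h,(100,110,50),(130,255,255))
    k,l,st,c=cv2.connectedComponentsWithStats(m)
    for i in range(1,k):
        if st[i,4]>5 and 180<c[i][0]<320 and 130<c[i][1]<250: print(n,st[i],c[i])
print(proj(s,ctrl.get_obs()['ee_pos']-[0,0,171]))
E
```

```text
t 7.7333 grasp [445.1 234.2 264.5] yaw 9.12 F [-0.3  0.8 -5.2] w 12.9 gf 30.0 j [ 0.24 -0.05  1.75  0.    1.44  1.66]
tool shift mm [  31.2 -158.1   -0.5]
[239.24913858 190.08529486]
side3 [297 130   6  11  37] [299.72972973 134.59459459]
side3 [238 188   4   5  15] [239.13333333 190.06666667]
side3 [251 245   3   4   7] [252.         246.28571429]
side4 [236 165   5   4  15] [237.8 166.4]
side4 [240 194   3   3   7] [240.71428571 195.        ]
side4 [251 245   3   4   6] [252.  246.5]
[237.61451577 166.28934625]
```

Call:
jog_arm --motion '[0.8,0.1,-0.4,0,0,0.8,0.2,-0.8,0,0,0.8,0.2,-1,0,0,0.8,0.2,-1,0,0,0.8,0.2,-1,0,0,0.8,0.2,-1,0,0,0.8,0.2,-1,0,0,0.8,0.2,-1,0,0,0.8,0.2,-1,0,0,0.8,0.2,-1,0,0,0.8,0.2,-1,0,0,0.8,0.2,-1,0,0,0.8,0.2,-1,0,0,0.8,0.2,-1,0,0,0.8,0.2,-1,0,0,0.8,0.2,-0.8,0,0,0.8,0,-0.5,0,0,0.8,0,-0.3,0,0,0.8,0,0,0,0,0.8,0,0,0,0]'

```text
t: 9.5
ee_pos: [450.6, 395.1, 435.7]
tool_rot: [0.0, 0.997, 0.08, -0.0]
force: [-0.4, -1.1, -4.3]
width: 0.139
grip_force: 30.0
```

```bash
python3 go.py 450.8 395.2 213; python3 - <<'E'
from h import *
t=snap('top','top5'); s=snap('side','side5')
a=t['image'][140:240,150:275,::-1]; b=s['image'][120:220,160:285,::-1]
cv2.imwrite('pics/c5.png',np.hstack([cv2.resize(a,(400,320),interpolation=2),cv2.resize(b,(400,320),interpolation=2)]))
E
```

```text
t 9.5 grasp [450.6 395.  264.7] yaw 9.17 F [-0.4 -1.1 -4.3] w 12.8 gf 30.0 j [ 0.52  0.2   1.49 -0.    1.45  1.93]
tool shift mm [ 0.2 -0.2 51.7]
```

View pics/c5.png

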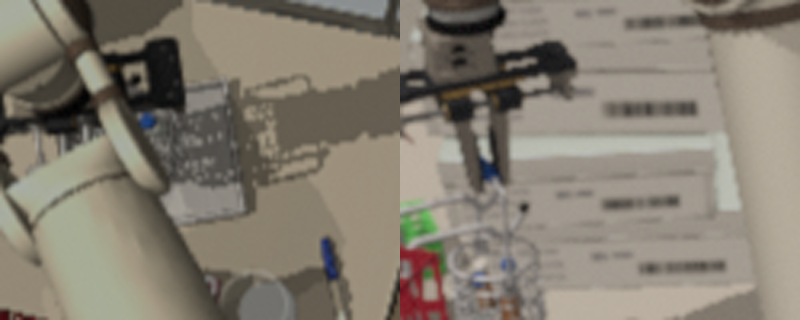

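The side crop shows the sleeve (490,170) above and between the prongs, with the near ball at (523,208). The basket hangs level and clear of the tray. Lowering now.

Call:
jog_arm --motion '[0.8,0,0,0.4,0,0.8,0,0,0.6,0,0.8,0,0,0.6,0,0.8,0,0,0.6,0,0.8,0,0,0.6,0,0.8,0,0,0.6,0,0.8,0,0,0.5,0,0.8,0,0,0.4,0,0.8,0,0,0.3,0,0.8,0,0,0.2,0,0.8,0,0,0.1,0,0.8,0,0,0.1,0,0.8,0,0,0,0,0.8,0,0,0,0]' --squeeze 15

```text
t: 10.77
ee_pos: [450.7, 395.2, 386.0]
tool_rot: [-0.0, 0.997, 0.08, 0.0]
force: [-0.5, 0.4, -3.9]
width: 0.143
grip_force: 15.0
```

```bash
python3 go.py 450.8 395.2 213
```

```text
t 10.7667 grasp [450.8 395.2 215. ] yaw 9.17 F [-0.5  0.4 -3.9] w 13.2 gf 15.0 j [0.52 0.23 1.55 0.   1.36 1.93]
tool shift mm [-0.  0.  2.]
```

Still carrying about 4 N, so I'll lower gently until the load transfers.

Call:
jog_arm --motion '[0.8,0,0,0.1,0,0.8,0,0,0.1,0,0.8,0,0,0.1,0,0.8,0,0,0,0,0.8,0,0,0,0,0.8,0,0,0,0]' --squeeze 6

```text
t: 11.27
ee_pos: [451.0, 394.9, 383.9]
tool_rot: [0.0, 0.997, 0.08, 0.001]
force: [-0.9, -4.5, 4.8]
width: 0.147
grip_force: 6.0
```

```bash
python3 go.py 450.8 395.2 213; python3 - <<'E'
from h import *
s=snap('side','side6')
b=s['image'][130:230,160:285,::-1]
cv2.imwrite('pics/c6.png',cv2.resize(b,(750,600),interpolation=2))
E
```

```text
t 11.2667 grasp [451.3 394.9 212.9] yaw 9.16 F [-0.9 -4.5  4.8] w 13.5 gf 6.0 j [ 0.52  0.24  1.55 -0.    1.35  1.93]
tool shift mm [-0.5 -0.4 -0.1]
```

View pics/c6.png

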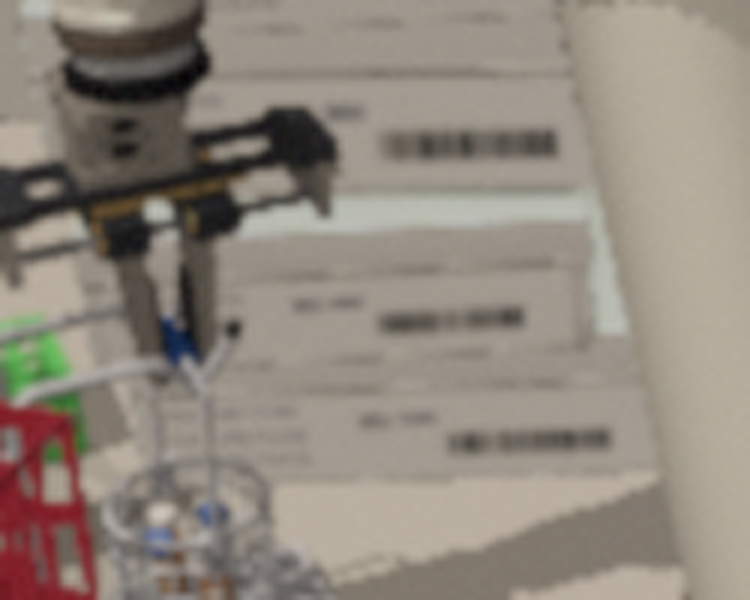

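The side view shows the bar in the near prong's notch (205,385), ball at (233,327), and the load is now on the prongs. Releasing.

Call:
jog_arm --motion '[1.6,0,0,0,0,1.8,0,0,0,0,2.2,0,0,0,0,2.8,0,0,0,0,3.4,0,0,0,0,4,0,0,0,0,4,0,0,0,0,4,0,0,-0.5,0,4,0,0,-1,0,4,0,0,-1,0,4,0,0,-1.5,0,4,0,0,-2,0,4,0,0,-2,0,4,0,0,-2,0,4,0,0,-2,0,4,0,0,0,0]'

```text
t: 12.65
ee_pos: [450.9, 395.3, 509.3]
tool_rot: [-0.002, 0.997, 0.08, 0.005]
force: [0.3, -0.6, 0.2]
width: 0.435
grip_force: 0.0
```

```bash
python3 go.py
```

```text
t 12.65 grasp [452.4 396.2 338.3] yaw 9.17 F [ 0.3 -0.6  0.2] w 40.0 gf 0.0 j [0.52 0.17 1.38 0.   1.58 1.93]
```

Call:
jog_arm --motion '[4,0,2,0,0,4,0,2.5,0,0,4,0,2.5,0,0,4,0,2.5,0,0,4,0,2.5,0,0,4,0,2.5,0,0,4,0,2.5,0,0,4,0,2.5,0,0,4,0,2.5,0,0,4,0,2.5,0,0,4,0,2.5,0,0,4,0,2.5,0,0,4,0,2.5,0,0,4,0,0,0,0,4,0,0,0,0,4,0,0,0,0,4,0,0,0,0,4,0,0,0,0]'

```text
t: 14.15
ee_pos: [501.5, 80.2, 502.7]
tool_rot: [-0.0, 0.997, 0.081, 0.0]
force: [-0.0, 0.4, 0.3]
width: 0.431
grip_force: 0.0
```

```bash
python3 - <<'E'
from h import *
t=snap('top','top7'); s=snap('side','side7')
a=t['image'][140:240,150:250,::-1]; b=s['image'][140:240,160:260,::-1]
cv2.imwrite('pics/c7.png',np.hstack([cv2.resize(a,(400,400),interpolation=2),cv2.resize(b,(400,400),interpolation=2)]))
E
```

```text
(no output)
```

View pics/c7.png

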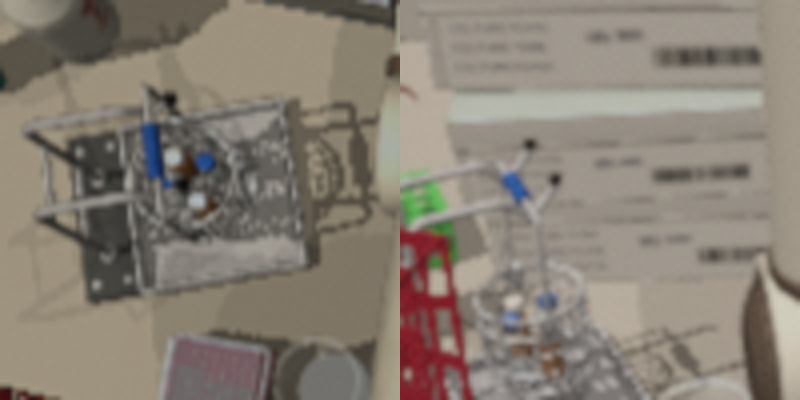

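The final views show the bar in both notches, with the sleeve between the prongs (top (152,151), side (515,186)). The basket hangs upright over the tray and the robot is clear.

```bash
python3 -c "
from workcell import ctrl; print(ctrl.job_done())"
```

```text
the job is handed in; nothing more can be done
None
```

The handle was swung upright with the basket on the bench, and the basket now hangs by it on both prongs above the drip tray; the vials are in place, the robot is clear, and I handed the job in at about 14 s.

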